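Pack the decorating kit tray

TASK

Pack the decorating kit: lay the boxwood rib with the slanted ends and the rectangular test tile flat in the wooden tray on the ware board, each on its own fitted board between the corner stops, and only when both are in, stand the small round-shouldered bottle upright on the board with the tall stops. The wide straight-sided jar and the plain rectangular wooden slat do not belong to the kit: leave them where they are.

Things in the scene. Friction and masses are not known exactly. Their poses are not given: they have to be found in the camera images.
- rib: Boxwood rib to pack: flat yellow-brown wooden piece with slanted ends (a trapezoid in plan), 93 mm long, 50 mm wide, 8 mm thick, lying flat, like all the loose things, on a dark wooden ware board whose top is 208 mm above the table. Origin: centre of its underside; y along its length, x across its 50 mm width (grasp across x), z up.
- tile: Glaze test tile to pack: flat reddish ceramic rectangle, 62 x 46 x 8 mm, lying flat. Origin: centre of its underside; x along its 62 mm length, y across its 46 mm width (grasp across y), z up.
- bottle: Underglaze bottle to pack: small round plastic bottle with sloping shoulders and a narrower white cap, body 49 mm diameter, straight side from about 5 to 40 mm up, cap 34 mm diameter from 55 to 70 mm up, 70 mm tall, closed, standing. Origin: centre of its underside, z up.
- rib_board: Place for the rib: fixed board 118x78x6 mm, one of three 80 mm apart, in any order, in a fixed pale tray (252x132, 12 mm high). Low corner stops (4 thick, 6 high) with open sides round the longest pocket, 109 (x) by 66 mm; rib lies along x. Origin: centre of its underside, 213 mm above the table; x along its 118 mm, y along the tray, z up; top face 6 mm above origin.
- tile_board: Place for the test tile: fixed board 118x78x6 mm in the same tray; low L-shaped corner stops (4 thick, 6 high) round a smaller pocket, 78 (x) by 62 mm; tile's length along x. Origin: centre of its underside, 213 mm above the table; x along its 118 mm, y along the tray, z up; top face 6 mm above origin.
- bottle_board: Place for the bottle: fixed board 118x78x6 mm in the same tray; tall L-shaped corner stops (4 thick, 18 high) round a square pocket 65 by 65 mm. Origin: centre of its underside, 213 mm above the table; x along its 118 mm, y along the tray, z up; top face 6 mm above origin.
- wide_jar: Look-alike to leave alone: squat straight-sided screw jar, 62 mm diameter, 62 mm tall, its lid as wide as its body. Origin: centre of its underside.
- wood_slat: Look-alike to leave alone: plain wooden slat with square corners, 93 x 50 x 8 mm, lying flat. Origin: centre of its underside; y along its length.

How it is judged (in metres and radians):
On the way, in this order (a step that is already met when the one before it is completed fails the run):
1. rib and tile both lie in their pockets, the bottle not yet at its board (horizontal distance between rib and rib_board below 0.014 m and z of rib in the frame of rib_board between 0.003 and 0.0095 m and angle between each of rib, tile's own z axis and vertical below 0.1 rad and angle between the y axis of rib and the x axis of rib_board, either way round below 0.25 rad and horizontal distance between tile and tile_board below 0.014 m and z of tile in the frame of tile_board between 0.003 and 0.0095 m and angle between the x axis of tile and the x axis of tile_board, either way round below 0.35 rad and horizontal distance between bottle and bottle_board above 0.06 m), for 0.2 s.
2. the bottle stands in its pocket (horizontal distance between bottle and bottle_board below 0.014 m and z of bottle in the frame of bottle_board between 0.003 and 0.0095 m and angle between bottle's own z axis and vertical below 0.1 rad), for 0.2 s.
At the end, for the whole second after the job is handed in: Rib, tile and bottle at rest on their own boards, centred within 14 mm, flat or upright within 0.1 rad, rib within 0.25 rad and tile within 0.35 rad of the board's length; jar and slat within 20 mm of their starts (all of step 2 and horizontal distance between rib and rib_board below 0.014 m and z of rib in the frame of rib_board between 0.003 and 0.0095 m and angle between each of rib, tile's own z axis and vertical below 0.1 rad and angle between the y axis of rib and the x axis of rib_board, either way round below 0.25 rad and horizontal distance between tile and tile_board below 0.014 m and z of tile in the frame of tile_board between 0.003 and 0.0095 m and angle between the x axis of tile and the x axis of tile_board, either way round below 0.35 rad and linear speed of each of rib, tile, bottle below 0.02 m/s and distance of each of wide_jar, wood_slat from where it was at the start of the episode below 0.02 m); the robot touches nothing.
It fails at once if the wide jar is moved more than 20 mm or tipped (distance of wide_jar from where it was at the start of the episode above 0.02 m or angle between wide_jar's own z axis and vertical above 0.3 rad).
It fails at once if the plain slat is moved more than 20 mm or tipped (distance of wood_slat from where it was at the start of the episode above 0.02 m or angle between wood_slat's own z axis and vertical above 0.3 rad).
It also fails if it takes over 93 s, if anything falls off the work surface, if the arm or the gripper's body presses on something with over 40 N, if the wrist force passes 120 N, or if a joint passes its speed limit or range.

ROBOT

A 6-joint arm with a two-finger parallel gripper is mounted at the origin on the work surface; the furniture and walls round the work are solid. World frame = base frame: x ahead of the robot, y to its left, z up, the work surface at z = 0. Lengths are in mm, angles in rad, forces in N, time in s.
With the tool pointing down it reaches from about 350 to 875 mm from the base axis. Payload 4.2 kg.
Tool frame: the origin (TCP) lies between the finger pads; the fingertips stand 25 mm ahead of it and the grasp point (between the pads) lies 6 mm ahead of it; z points along the fingers, y is the line along which they close (so a half turn about z gives the same grasp; the last joint's range is limited). The gripper opens to 85 mm and grips with 20 to 120 N. Pads are 22 mm wide; open, the fingers measure 114 mm over their backs; the gripper's body (76 mm by 85 mm) begins 54 mm behind the grasp point. The pads swing forward as they close: fully open they stand 13 mm farther back than shut.
Start: joints at [1.469, 0.385, 0.008, 0, -1.194, -0.259], TCP at [220.606, 584.75, 256.312] pointing down, gripper open.
Joint ranges: [-3.14, 3.14], [-1.21, 2.06], [-1.07, 1.41], [-3.16, 2.05], [-2.99, -0.16], [-3.1, 3.1]. Speed limits (rad/s): [2.79, 2.79, 3.14, 3.14, 3.14, 3.14].

INTERFACE

Orientations are given as a unit quaternion [x, y, z, w].
In Python, from bench import arm gives the robot as it stands.
- The arm moves only by the shell command python3 -m pendant 'ROWS'. ROWS is JSON, a list of rows, each a list of 7 numbers: the shift along the tool's x, y, z in m, then the turn, a rotation vector about the tool's x, y, z in degrees, then the finger opening in m, from 0 to 0.0854. In form: [[x, y, z, wx, wy, wz, fingers], ...]. A call has 1 to 12 rows; each row shifts and turns the commanded pose from where the row before left it, along the tool's axes as they then stand; what a row does not reach is not made up. A row lasts 1/10 s, in which the tool goes at most 50 mm and 8.59 degrees, less where a joint would pass 70% of its speed; a pose out of reach is approached as far as the arm can. A call is refused whole if a number of a shift passes 0.05 or a number of a turn 8.59, either way. A call with a gripper value outside its range is refused whole. The fingers move at their own pace and stop on an object; the grip force is fixed at half the most. Time passes only in rows, so rows that do not move let the fingers close. It gives the time, the measured TCP pose, the force, the opening and the grip force at its end, in the units of the state.
- arm.read_state(): the state, without advancing time (a new reading comes with each control period).
- arm.get_image(name): name is "scene" or "top" or "wrist"; returns a dict with "image" (400x640x3 uint8, red, green, blue), "fx", "fy", "cx", "cy" (pixels), "xyz" and "rotation" of the camera in the world. Camera axes: x right, y down, z forward; pixel columns grow to the right and rows downward; lengths in mm; the calibration is good to about 2 mm. A picture is of the moment at which its call begins. There is no depth.
- arm.job_done(): hands the job in; it is judged then, once.
The state is a dict: "clock": time; "joints": joint angles; "joint_vel": joint speeds; "joint_efforts": joint torques, N m; "position": TCP position; "ee_rot": TCP orientation; "contact_force": force on the tool from outside, world axes, zero at the start; "wrist_torque": the same for the moment, N m; "gripper_width": finger opening in mm; "grasp_force": force on a finger pad.
Only numpy, scipy, OpenCV 4.12 (cv2) and the standard library are available. Lean on these libraries where they do the work, as an engineer would, in place of code of your own. Each camera call takes 0.05 s, during which the arm holds its last target. There are 200 camera calls.

## Working session

There is one attempt and no reset: what is moved stays moved. The work goes in short steps, Python scripts to look and compute and a shell command to move; the robot and the scene stay as the last step left them, time stands still between calls to the robot, and variables do not carry over. Pictures are saved under pics/ and viewed, at most 14 in all, crops included, and the job is handed in when it is done.

```bash
mkdir -p pics; python3 - <<'E'
from bench import arm
import cv2,json,numpy as np
print(arm.read_state())
for n in ["scene","top","wrist"]:
    d=arm.get_image(n); cv2.imwrite(f"pics/{n}0.png",d["image"][:,:,::-1])
    c={k:(np.array(v).tolist()) for k,v in d.items() if k!="image"}
    json.dump(c,open(f"{n}0.json","w")); print(n,c)
E
```

```text
{'clock': 0.0, 'joints': array([ 1.46859422e+00,  3.85589363e-01,  6.60463324e-03, -5.47106505e-04,
       -1.19401947e+00, -2.58552661e-01]), 'joint_vel': array([-2.83721095e-05, -1.01693688e-03,  4.74356387e-04,  9.70528579e-04,
       -4.72159803e-04, -4.85613359e-04]), 'joint_efforts': array([ 5.63470658e-04, -3.92281079e+01,  1.88400882e+01,  4.18611601e+00,
       -4.57308037e-03,  1.80741907e-06]), 'position': array([220.41985324, 584.2573769 , 255.18630315]), 'ee_rot': array([ 9.83757317e-01, -1.79500022e-01, -1.67264443e-04,  1.12042173e-03]), 'contact_force': array([0.27862025, 0.93254278, 0.56423177]), 'wrist_torque': array([-0.01352081, -0.02119272,  0.01697821]), 'grasp_force': 0.0, 'gripper_width': 85.344939190782}
scene {'fx': 477.34903427308393, 'fy': 477.34903427308393, 'cx': 316.5036813680841, 'cy': 194.13921531812116, 'xyz': [-241.7709871183232, -581.957395766008, 1267.5165782590802], 'rotation': [0.8501568679053997, -0.3836856393321931, 0.14533638851139688, -0.32999388524333495]}
top {'fx': 507.39008005347466, 'fy': 507.39008005347466, 'cx': 320.47995831031795, 'cy': 200.75422402338285, 'xyz': [357.29229170652724, 45.88830769379747, 1602.7136811657763], 'rotation': [-0.7029410416293479, 0.7101298964950368, -0.028227161208051486, 0.02815403109912761]}
wrist {'fx': 277.749002283612, 'fy': 277.749002283612, 'cx': 318.6563536183202, 'cy': 195.92058104213507, 'xyz': [288.26487368536567, 558.6394884550673, 373.13300239551756], 'rotation': [-0.5630255508029124, 0.8138777454037041, 0.1174552534980808, -0.08251974373058935]}
```

View pics/top0.png

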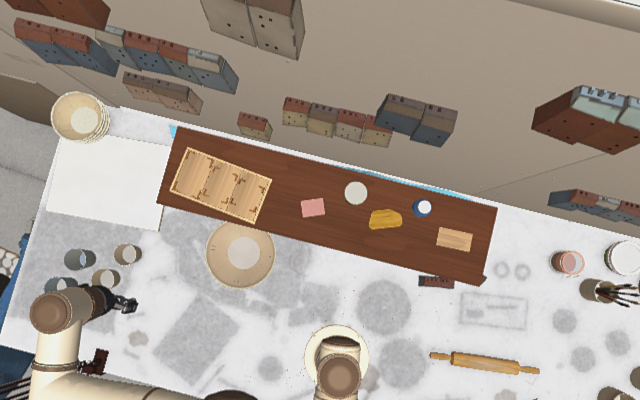

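View pics/scene0.png

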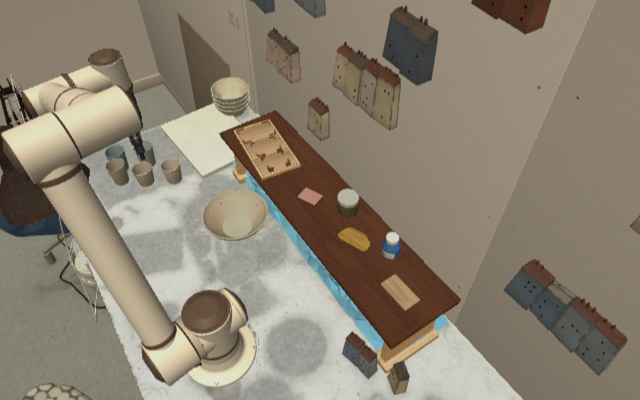

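View pics/wrist0.png

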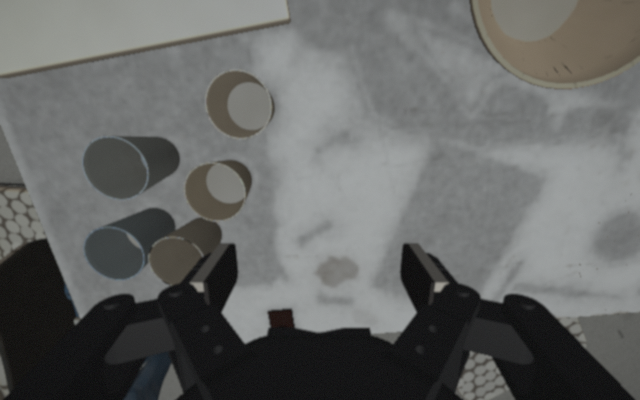

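The top view shows the tray around (221,184), tile (312,207), jar (356,193), rib (385,219), bottle (422,208) and slat (454,239). The scene view agrees with this. The wrist sees only cups and a bowl. I'll enlarge the tray and the items next.

```bash
cat > h.py <<'E'
import json,cv2,numpy as np
from scipy.spatial.transform import Rotation as R
def cam(f): return json.load(open(f))
def pix2w(c,uv,z):
    uv=np.atleast_2d(np.array(uv,float))
    d=np.c_[(uv[:,0]-c["cx"])/c["fx"],(uv[:,1]-c["cy"])/c["fy"],np.ones(len(uv))]
    d=R.from_quat(c["rotation"]).apply(d); o=np.array(c["xyz"])
    return o+d*((z-o[2])/d[:,2])[:,None]
def w2pix(c,p):
    q=R.from_quat(c["rotation"]).inv().apply(np.atleast_2d(p)-np.array(c["xyz"]))
    return np.c_[q[:,0]/q[:,2]*c["fx"]+c["cx"],q[:,1]/q[:,2]*c["fy"]+c["cy"]]
def snap(n,tag):
    from bench import arm
    d=arm.get_image(n); cv2.imwrite(f"pics/{tag}.png",d["image"][:,:,::-1])
    c={k:np.array(v).tolist() for k,v in d.items() if k!="image"}
    json.dump(c,open(tag+".json","w")); return d["image"],c
E
python3 - <<'E'
from h import *
im=cv2.imread("pics/top0.png")
a=cv2.resize(im[140:230,165:285],None,fx=6,fy=6,interpolation=cv2.INTER_CUBIC)
cv2.imwrite("pics/trayc.png",a)
b=cv2.resize(im[175:260,290:485],None,fx=4,fy=4,interpolation=cv2.INTER_CUBIC)
cv2.imwrite("pics/itemc.png",b)
E
```

```text
(no output)
```

View pics/trayc.png

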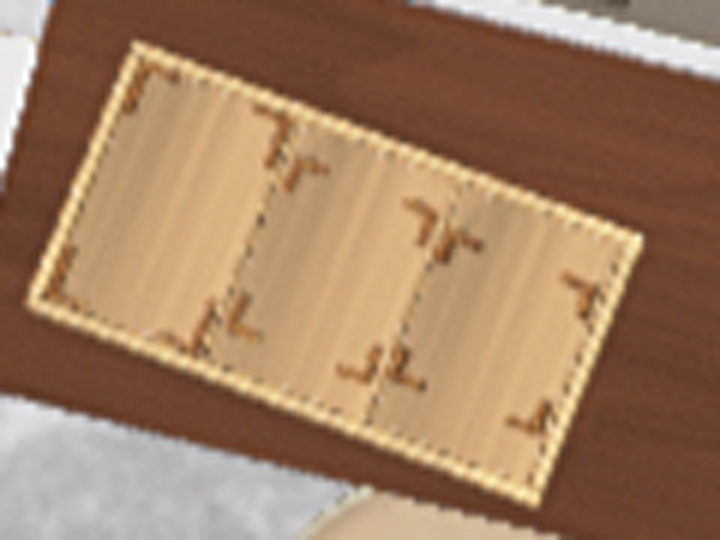

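View pics/itemc.png

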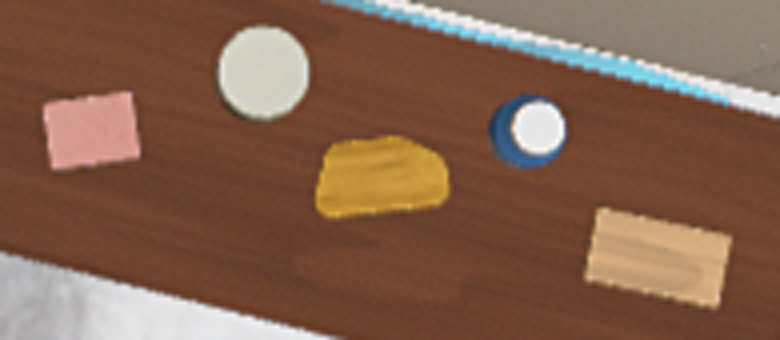

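Tray crop: the left board has the widest pocket, so it takes the rib. The middle stops are about 79 mm apart, so it takes the tile. The right board's stops are about 62 mm apart, so it takes the bottle. Tray corners in the crop are (137,45), (643,237), (540,505) and (30,305). Items crop: tile centre is about (92,130), rib (385,178), bottle cap (539,127) and slat (658,256).

```bash
python3 - <<'E'
from h import *
c=cam("top0.json"); im=cv2.imread("pics/top0.png")
t=np.array([(137,45),(643,237),(540,505),(30,305)])/6+[165-.4,140-.4]
w=pix2w(c,t,220); print("tray",w[:,:2].round(1), w.mean(0).round(1))
for i,j in((0,1),(3,2),(0,3),(1,2)):
    d=w[j]-w[i]; print(np.linalg.norm(d).round(1),np.degrees(np.arctan2(d[1],d[0])).round(2))
hsv=cv2.cvtColor(im,cv2.COLOR_BGR2HSV)
def seg(name,box,lo,hi,z):
    x0,y0,x1,y1=box; m=cv2.inRange(hsv[y0:y1,x0:x1],lo,hi)
    cs,_=cv2.findContours(m,cv2.RETR_EXTERNAL,cv2.CHAIN_APPROX_NONE); k=max(cs,key=cv2.contourArea)[:,0]+[x0,y0]
    p=pix2w(c,k,z)[:,:2].astype(np.float32); r=cv2.minAreaRect(p); print(name,r,(k.min(0),k.max(0)))
seg("tile",(295,190,335,225),(0,70,140),(12,140,255),216)
seg("rib",(360,200,410,235),(17,120,120),(30,255,255),216)
seg("slat",(430,220,480,258),(8,50,150),(25,160,255),216)
seg("cap",(410,192,440,222),(0,0,170),(179,60,255),278)
seg("blue",(405,190,440,225),(90,80,40),(130,255,255),240)
seg("jar",(335,175,375,210),(0,0,150),(179,70,255),270)
E
```

```text
tray [[619.9 410.5]
 [528.8 178.2]
 [406.7 225.3]
 [500.4 458.1]] [514. 318. 220.]
249.6 -111.43
250.9 -111.91
128.7 158.32
130.8 158.9
tile ((450.4173583984375, 67.3060531616211), (47.746307373046875, 61.98543167114258), 7.500362873077393) (array([301, 198]), array([324, 217]))
rib ((417.9009704589844, -129.7365264892578), (50.99042510986328, 90.52558135986328), 5.743969917297363) (array([369, 209]), array([401, 229]))
slat ((359.7127990722656, -317.6126708984375), (92.77605438232422, 51.104000091552734), 77.32048797607422) (array([436, 227]), array([472, 251]))
cap ((444.09161376953125, -225.46908569335938), (31.406373977661133, 31.590572357177734), 88.54046630859375) (array([418, 201]), array([430, 213]))
blue ((443.216064453125, -223.42214965820312), (45.588226318359375, 39.97099304199219), 25.150951385498047) (array([412, 199]), array([430, 216]))
jar ((483.46368408203125, -47.4019775390625), (55.43454360961914, 58.33689498901367), 89.19713592529297) (array([345, 182]), array([366, 204]))
```

```bash
cat >> h.py <<'E'
def goto(x,y,z,yaw_y):
    """tool-frame shift (mm) and turn (deg) to TCP x,y,z, tool down, closing line along yaw_y deg (mod 180)"""
    from bench import arm
    s=arm.read_state(); Rc=R.from_quat(s["ee_rot"]); cy=Rc.apply([0,1,0]); cur=np.degrees(np.arctan2(cy[1],cy[0]))
    yw=cur+((yaw_y-cur+90)%180-90)
    a=np.radians(yw); Y=np.array([np.cos(a),np.sin(a),0]); Z=np.array([0,0,-1.]); X=np.cross(Y,Z)
    Rt=R.from_matrix(np.c_[X,Y,Z]); d=np.array([x,y,z])-s["position"]
    print("t",round(s["clock"],2),"pos",s["position"].round(1),"yaw",cur.round(1),"w",round(s["gripper_width"],1),"gf",round(s["grasp_force"],1),"F",s["contact_force"].round(1),"j6",s["joints"][5].round(2))
    print("shift(now)",Rc.inv().apply(d).round(1),"turn",np.degrees((Rc.inv()*Rt).as_rotvec()).round(2),"shift(after turn)",Rt.inv().apply(d).round(1))
E
python3 -m pendant '[[0,0,-0.03,0,0,0,0.085],[0,0,-0.03,0,0,8.5,0.085],[0,0,-0.03,0,0,8.5,0.085],[0,0,-0.03,0,0,8.5,0.085],[0,0,-0.02,0,0,8.5,0.085],[0,0,0,0,0,8.5,0.085],[0,0,0,0,0,8.5,0.085],[0,0,0,0,0,8.5,0.085],[0,0,0,0,0,2,0.085],[0,0,0,0,0,0,0.085]]'
python3 -c "
from h import *
goto(450.4,67.3,380,7.5)"
```

```text
clock: 1.15
position: [220.5, 584.6, 395.8]
ee_rot: [0.754, -0.657, 0.0, 0.0]
contact_force: [0.4, -0.9, 0.2]
gripper_width: 84.7
grasp_force: 0.0
t 1.15 pos [220.5 584.6 395.8] yaw -172.2 w 84.7 gf 0.0 F [ 0.4 -0.9  0.2] j6 -1.33
shift(now) [ 543.9 -157.2   16.2] turn [ 0.03 -0.04  0.34] shift(after turn) [ 542.9 -160.4   15.8]
```

```bash
python3 -m pendant '[[0.02,-0.005,0,0,0,0,0.085],[0.04,-0.012,0,0,0,0,0.085],[0.04,-0.012,0,0,0,0,0.085],[0.04,-0.012,0,0,0,0,0.085],[0.04,-0.012,0,0,0,0,0.085],[0.04,-0.012,0,0,0,0,0.085],[0.04,-0.012,0,0,0,0,0.085],[0.04,-0.012,0,0,0,0,0.085],[0.04,-0.012,0,0,0,0,0.085],[0.04,-0.012,0,0,0,0,0.085],[0.04,-0.012,0,0,0,0,0.085],[0.04,-0.012,0,0,0,0,0.085]]' >/dev/null
python3 -m pendant '[[0.04,-0.012,0,0,0,0,0.085],[0.03,-0.008,0,0,0,0,0.085],[0.01,-0.003,0,0,0,0,0.085],[0,0,0,0,0,0,0.085],[0,0,0,0,0,0,0.085]]' >/dev/null
python3 -c "
from h import *
snap('wrist','w1')
goto(450.4,67.3,380,7.5)"
```

```text
t 2.9 pos [452.4  72.4 396.2] yaw -172.1 w 85.1 gf 0.0 F [ 0.4 -0.5 -0.6] j6 -0.38
shift(now) [ 4.8  2.7 16.2] turn [0.01 0.01 0.4 ] shift(after turn) [ 4.8  2.6 16.2]
```

View pics/w1.png

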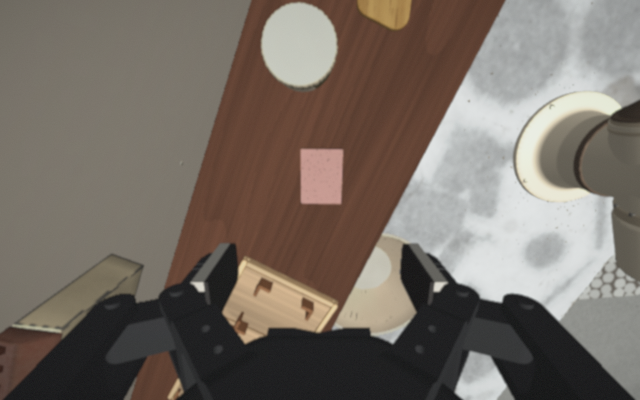

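The wrist view shows the tile at about (321,177), square to the fingers, with the jar at (299,45) and the rib at the top edge. I'll measure the tile from this image.

```bash
cat >> h.py <<'E'
def seg(tag,box,lo,hi,z,name=""):
    im=cv2.imread(f"pics/{tag}.png"); c=cam(tag+".json"); hsv=cv2.cvtColor(im,cv2.COLOR_BGR2HSV)
    x0,y0,x1,y1=box; m=cv2.inRange(hsv[y0:y1,x0:x1],lo,hi)
    cs,_=cv2.findContours(m,cv2.RETR_EXTERNAL,cv2.CHAIN_APPROX_NONE); k=max(cs,key=cv2.contourArea)[:,0]+[x0,y0]
    r=cv2.minAreaRect(pix2w(c,k,z)[:,:2].astype(np.float32)); print(name,np.round(r[0],1),np.round(r[1],1),round(r[2],1)); return r
E
python3 -c "
from h import *
r=seg('w1',(285,130,360,220),(0,50,110),(12,160,255),216,'tile')
goto(*r[0],300,r[2])
"
```

```text
tile [451.1  65.7] [48.5 62.7] 7.9
t 2.9 pos [452.4  72.4 396.2] yaw -172.1 w 85.1 gf 0.0 F [ 0.4 -0.5 -0.6] j6 -0.38
shift(now) [ 6.5  2.2 96.2] turn [ 0.01  0.01 -0.02] shift(after turn) [ 6.5  2.2 96.2]
```

```bash
python3 -m pendant '[[0.003,0.001,-0.0,0,0,0,0.085],[0.0035,0.001,0.02,0,0,0,0.075],[0,0,0.04,0,0,0,0.065],[0,0,0.04,0,0,0,0.058],[0,0,0.03,0,0,0,0.058],[0,0,0.015,0,0,0,0.058],[0,0,0.005,0,0,0,0.058],[0,0,0,0,0,0,0.058],[0,0,0,0,0,0,0.058],[0,0,0,0,0,0,0.058]]'
python3 -c "
from h import *
goto(451.1,65.7,236,7.9)"
```

```text
clock: 3.9
position: [452.2, 65.3, 247.5]
ee_rot: [0.754, -0.657, 0.001, -0.001]
contact_force: [-0.3, 0.1, -0.7]
gripper_width: 58.0
grasp_force: 0.0
t 3.9 pos [452.2  65.3 247.5] yaw -172.1 w 58.0 gf 0.0 F [-0.3  0.1 -0.7] j6 -0.36
shift(now) [-0.5  1.  11.5] turn [-0.14  0.04 -0.04] shift(after turn) [-0.5  1.  11.5]
```

```bash
python3 -m pendant '[[0,0.001,0.004,0,0,0,0.055],[0,0,0.004,0,0,0,0.053],[0,0,0,0,0,0,0.053],[0,0,0,0,0,0,0.053]]'; python3 -m pendant '[[0,0,0.002,0,0,0,0.053],[0,0,0.001,0,0,0,0.053],[0,0,0,0,0,0,0.053]]'
```

```text
clock: 4.3
position: [450.5, 64.6, 238.2]
ee_rot: [0.754, -0.657, -0.0, 0.0]
contact_force: [-0.4, -0.2, -0.0]
gripper_width: 52.8
grasp_force: 0.0
clock: 4.6
position: [450.5, 64.7, 235.1]
ee_rot: [0.754, -0.657, -0.0, 0.0]
contact_force: [0.3, 0.2, 0.4]
gripper_width: 53.1
grasp_force: 0.0
```

```bash
python3 -c "
from h import *
im,c=snap('wrist','w2')
cv2.imwrite('pics/w2c.png',cv2.resize(im[200:400,150:490,::-1],None,fx=2,fy=2))"
```

```text
(no output)
```

View pics/w2c.png

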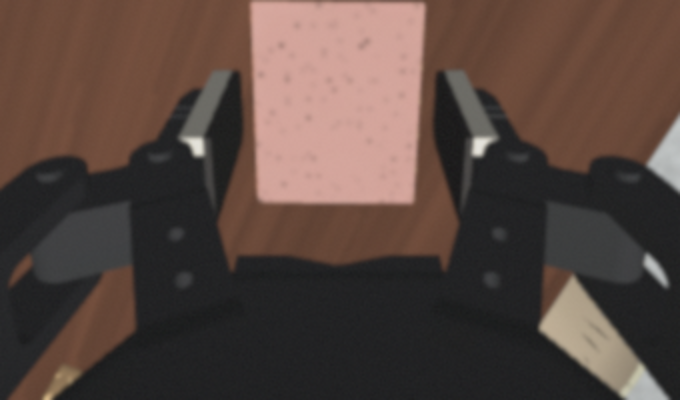

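The crop shows the tile centred between the open fingers: tile edges at columns 255 and 420, pads at 240 and 436. I'll lower slightly and close.

```bash
python3 -m pendant '[[0,0,0.002,0,0,0,0.053],[0,0,0.001,0,0,0,0.053],[0,0,0,0,0,0,0.053]]'; python3 -m pendant '[[0,0,0,0,0,0,0.045],[0,0,0,0,0,0,0.04],[0,0,0,0,0,0,0.04],[0,0,0,0,0,0,0.04],[0,0,0,0,0,0,0.04]]'
```

```text
clock: 4.95
position: [450.4, 64.7, 232.1]
ee_rot: [0.754, -0.657, -0.0, 0.0]
contact_force: [0.6, 0.3, 0.0]
gripper_width: 53.1
grasp_force: 0.0
clock: 5.45
position: [450.8, 64.8, 232.8]
ee_rot: [0.754, -0.657, 0.0, -0.0]
contact_force: [-0.6, -0.1, 4.9]
gripper_width: 43.9
grasp_force: 61.4
```

```bash
python3 -m pendant '[[0,0,-0.01,0,0,0,0.04],[0,0,-0.03,0,0,0,0.04],[0,0,-0.04,0,0,0,0.04],[0,0,-0.02,0,0,-8.5,0.04],[0,0,0,0,0,-8.5,0.04],[0,0,0,0,0,-8.5,0.04],[0,0,0,0,0,-8.5,0.04],[0,0,0,0,0,-8.5,0.04],[0,0,0,0,0,-8.5,0.04],[0,0,0,0,0,-8.5,0.04],[0,0,0,0,0,-1,0.04],[0,0,0,0,0,0,0.04]]'
python3 -c "
from h import *
goto(514,318,330,68.4)"
```

```text
clock: 6.65
position: [450.5, 64.7, 332.3]
ee_rot: [0.982, -0.189, -0.0, -0.0]
contact_force: [0.5, 0.7, -0.2]
gripper_width: 43.7
grasp_force: 61.2
t 6.65 pos [450.5  64.7 332.3] yaw -111.8 w 43.7 gf 61.2 F [ 0.5  0.7 -0.2] j6 0.69
shift(now) [ -35.2 -258.7    2.3] turn [ 0.    0.02 -0.22] shift(after turn) [ -34.2 -258.9    2.3]
```

```bash
python3 -m pendant '[[-0.002,-0.02,0,0,0,0,0.04],[-0.005,-0.035,0,0,0,0,0.04],[-0.005,-0.035,-0.02,0,0,0,0.04],[-0.005,-0.035,-0.03,0,0,0,0.04],[-0.005,-0.035,-0.02,0,0,0,0.04],[-0.005,-0.035,0,0,0,0,0.04],[-0.005,-0.035,0,0,0,0,0.04],[-0.002,-0.02,0,0,0,0,0.04],[-0.001,-0.009,0,0,0,0,0.04],[0,0,0,0,0,0,0.04],[0,0,0,0,0,0,0.04]]' >/dev/null
python3 -c "
from h import *
goto(514,318,244,68.4)
im,c=snap('wrist','w3')"
```

```text
t 7.75 pos [513.6 317.6 402.4] yaw -111.7 w 43.6 gf 61.2 F [-0.3 -0.9 -0.5] j6 0.37
shift(now) [  0.3  -0.6 158.4] turn [ 0.03  0.   -0.14] shift(after turn) [  0.3  -0.5 158.4]
```

View pics/w3.png

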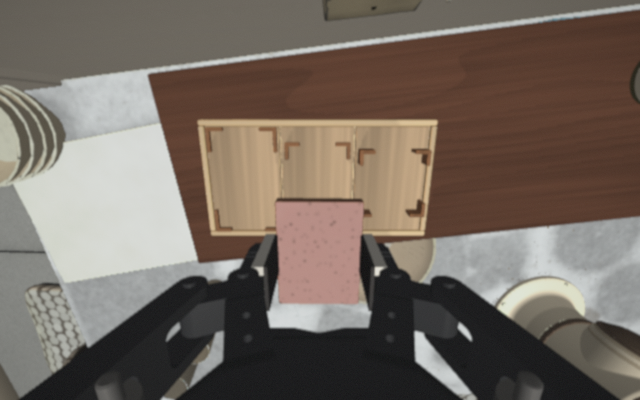

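The wrist view confirms the board order: rib on the left, tile in the middle, bottle with tall stops on the right. Tray rim corners are at (199,121), (437,121), (425,235) and (211,235). The tile is held at (319,250).

```bash
python3 -c "
from h import *
c=cam('w3.json')
w=pix2w(c,[(199,120.5),(437,120.5),(425,235.5),(211.5,235.5)],220); print(w.round(1),w.mean(0))
for i,j in((0,1),(3,2),(0,3),(1,2)):
    d=w[j]-w[i]; print(np.linalg.norm(d).round(1),np.degrees(np.arctan2(d[1],d[0])).round(2))
seg('w3',(260,190,380,310),(0,50,80),(12,160,255),386,'held tile')
"
```

```text
[[620.5 408.9 220. ]
 [528.7 178.2 220. ]
 [406.6 224.9 220. ]
 [499.6 458.4 220. ]] [513.84053953 317.57280439 220.        ]
248.3 -111.69
251.3 -111.7
130.6 157.75
130.7 159.06
held tile [513.2 316.1] [48.6 61.5] 67.2
```

```bash
python3 -m pendant '[[0,-0.001,0.03,0,0,0,0.04],[0,0,0.04,0,0,0,0.04],[0,0,0.04,0,0,0,0.04],[0,0,0.025,0,0,0,0.04],[0,0,0.012,0,0,0,0.04],[0,0,0.006,0,0,0,0.04],[0,0,0.003,0,0,0,0.04],[0,0,0,0,0,0,0.04],[0,0,0,0,0,0,0.04]]'
```

```text
clock: 8.7
position: [514.6, 319.6, 247.8]
ee_rot: [0.982, -0.188, 0.001, -0.001]
contact_force: [-0.2, 0.6, -0.3]
gripper_width: 43.7
grasp_force: 61.2
```

```bash
python3 -m pendant '[[0,0.0015,0.001,0,0,0,0.04],[0,0,0.001,0,0,0,0.04],[0,0,0,0,0,0,0.04]]';python3 -m pendant '[[0,0,0.001,0,0,0,0.04],[0,0,0,0,0,0,0.04]]'
```

```text
clock: 9.0
position: [513.4, 317.8, 244.4]
ee_rot: [0.982, -0.188, -0.0, -0.0]
contact_force: [0.1, -0.1, 0.1]
gripper_width: 43.9
grasp_force: 61.2
clock: 9.2
position: [513.6, 317.9, 243.9]
ee_rot: [0.982, -0.188, 0.0, -0.0]
contact_force: [-0.6, -0.8, 2.6]
gripper_width: 43.8
grasp_force: 61.5
```

Contact. I'll release with a modest opening and rise.

```bash
python3 -m pendant '[[0,0,0,0,0,0,0.05],[0,0,0,0,0,0,0.056],[0,0,0,0,0,0,0.058],[0,0,0,0,0,0,0.058],[0,0,-0.01,0,0,0,0.058],[0,0,-0.03,0,0,0,0.058],[0,0,-0.04,0,0,0,0.058],[0,0,-0.04,0,0,0,0.07],[0,0,-0.03,0,0,0,0.085],[0,0,0,0,0,0,0.085],[0,0,0,0,0,0,0.085]]'
python3 -c "
from h import *
im,c=snap('wrist','w4')
seg('w4',(240,100,400,240),(0,50,80),(9,160,255),227,'tile')
goto(417.9,-129.7,390,5.7)"
```

```text
clock: 10.3
position: [513.4, 317.9, 394.4]
ee_rot: [0.982, -0.188, 0.0, -0.001]
contact_force: [-0.1, 0.7, -0.7]
gripper_width: 85.3
grasp_force: 0.0
tile [512.7 317.9] [44.6 61.5] 67.6
t 10.35 pos [513.1 317.7 392.9] yaw -111.7 w 85.3 gf 0.0 F [ 0.4  0.3 -0.5] j6 0.37
shift(now) [ 76.8 451.    3.1] turn [5.000e-02 3.000e-02 6.263e+01] shift(after turn) [435.8 139.2   2.9]
```

Tile is placed within 1 mm. Now the rib.

```bash
python3 -m pendant '[[0,0,0,0,0,8.5,0.085],[0,0,0,0,0,8.5,0.085],[0,0,0,0,0,8.5,0.085],[0,0,0,0,0,8.5,0.085],[0,0,0,0,0,8.5,0.085],[0,0,0,0,0,8.5,0.085],[0,0,0,0,0,8.5,0.085],[0,0,0,0,0,3.1,0.085],[0.02,0.006,0,0,0,0,0.085],[0.04,0.013,0,0,0,0,0.085],[0.04,0.013,0,0,0,0,0.085],[0.04,0.013,0,0,0,0,0.085]]' >/dev/null
python3 -m pendant '[[0.04,0.013,0,0,0,0,0.085],[0.04,0.013,0,0,0,0,0.085],[0.04,0.013,0,0,0,0,0.085],[0.04,0.013,0,0,0,0,0.085],[0.04,0.013,0,0,0,0,0.085],[0.04,0.013,0,0,0,0,0.085],[0.04,0.011,0,0,0,0,0.085],[0.016,0.005,0,0,0,0,0.085],[0,0,0,0,0,0,0.085],[0,0,0,0,0,0,0.085]]' >/dev/null
python3 -c "
from h import *
im,c=snap('wrist','w5')
r=seg('w5',(180,60,460,320),(17,110,90),(30,255,255),216,'rib')
goto(*r[0],246,r[2])"
```

```text
rib [ 418.2 -131.3] [50.  91.5] 5.7
t 12.6 pos [ 418.6 -129.4  392.5] yaw -174.3 w 85.1 gf 0.0 F [-0.4  0.2  0.7] j6 0.03
shift(now) [  1.9   0.3 146.5] turn [0.09 0.02 0.03] shift(after turn) [  1.9   0.6 146.5]
```

View pics/w5.png

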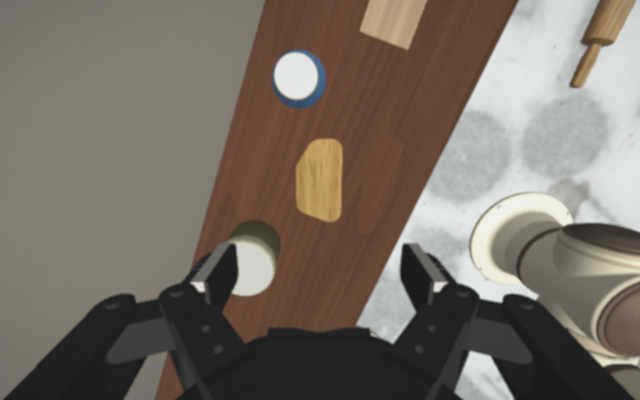

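The wrist view shows the rib at (319,181). Its long straight side is on the right (column 342), and a shorter straight side is on the left (column 296). The bottle is at (298,76) and the jar at (252,265). I'll enlarge the outline to pick the grip line.

```bash
python3 - <<'E'
from h import *
c=cam('w5.json'); im=cv2.imread("pics/w5.png"); hsv=cv2.cvtColor(im,cv2.COLOR_BGR2HSV)
m=cv2.inRange(hsv[60:320,280:460],(17,110,90),(30,255,255))
k=max(cv2.findContours(m,cv2.RETR_EXTERNAL,cv2.CHAIN_APPROX_NONE)[0],key=cv2.contourArea)
k=cv2.approxPolyDP(k,1.6,True)[:,0]+[280,60]
w=pix2w(c,k,216)[:,:2]-[418.2,-131.3]
a=np.radians(5.7); X=np.array([np.cos(a),np.sin(a)]); Y=np.array([-X[1],X[0]])
print(np.c_[k,(w@X).round(1),(w@Y).round(1)])
E
```

```text
[[317.  139.    1.7 -45.8]
 [308.  145.   11.1 -39.6]
 [296.  166.   24.2 -17.4]
 [297.  206.   24.1  27.8]
 [306.  214.   14.2  37.3]
 [325.  221.   -7.3  45.7]
 [333.  221.  -16.3  45.7]
 [340.  214.  -24.1  37.3]
 [342.  149.  -24.6 -35.5]
 [334.  139.  -16.  -45.8]]
```

```bash
python3 -m pendant '[[0.0005,0.0003,0.03,0,0,0,0.075],[0,0,0.04,0,0,0,0.065],[0,0,0.04,0,0,0,0.06],[0,0,0.03,0,0,0,0.06],[0,0,0.012,0,0,0,0.06],[0,0,0.005,0,0,0,0.06],[0,0,0,0,0,0,0.06],[0,0,0,0,0,0,0.06]]'; python3 -m pendant '[[0,0,0.001,0,0,0,0.06],[0,0,0.001,0,0,0,0.06],[0,0,0,0,0,0,0.06]]'; python3 -c "
from h import *
goto(418.2,-130,232.5,5.7)"
```

```text
clock: 13.4
position: [419.3, -129.9, 237.2]
ee_rot: [0.742, -0.67, 0.001, -0.001]
contact_force: [0.2, 0.5, -0.1]
gripper_width: 59.7
grasp_force: 0.0
clock: 13.7
position: [418.5, -130.4, 234.6]
ee_rot: [0.742, -0.671, 0.0, -0.0]
contact_force: [-0.3, 0.4, 0.9]
gripper_width: 60.0
grasp_force: 0.0
t 13.7 pos [ 418.5 -130.4  234.6] yaw -174.3 w 60.0 gf 0.0 F [-0.3  0.4  0.9] j6 0.03
shift(now) [-0.4  0.3  2.1] turn [-0.04  0.    0.02] shift(after turn) [-0.4  0.3  2.1]
```

```bash
python3 -m pendant '[[0,0,0.001,0,0,0,0.058],[0,0,0.001,0,0,0,0.055],[0,0,0,0,0,0,0.05],[0,0,0,0,0,0,0.044],[0,0,0,0,0,0,0.044],[0,0,0,0,0,0,0.044],[0,0,0,0,0,0,0.044]]'; python3 -m pendant '[[0,0,-0.01,0,0,0,0.044],[0,0,-0.03,0,0,0,0.044],[0,0,-0.04,0,0,0,0.044],[0,0,-0.04,0,0,0,0.044],[0,0,-0.03,0,0,0,0.044],[0,0,0,0,0,0,0.044]]';  python3 -c "
from h import *
goto(543.4,392,390,68.35)"
```

```text
clock: 14.4
position: [418.6, -130.5, 232.8]
ee_rot: [0.742, -0.671, 0.0, -0.0]
contact_force: [-1.2, 0.8, 4.9]
gripper_width: 47.1
grasp_force: 62.0
clock: 15.0
position: [420.1, -130.7, 387.1]
ee_rot: [0.742, -0.671, 0.004, -0.003]
contact_force: [-0.2, -1.0, -0.3]
gripper_width: 46.8
grasp_force: 61.8
t 15.0 pos [ 420.1 -130.7  387.1] yaw -174.3 w 46.8 gf 61.8 F [-0.2 -1.  -0.3] j6 0.03
shift(now) [-507.7 -174.9   -2.1] turn [ -0.45  -0.4  -62.61] shift(after turn) [ -78.2 -531.3   -2.9]
```

```bash
python3 -m pendant '[[0,0,0,0,0,-8.5,0.044],[0,0,0,0,0,-8.5,0.044],[0,0,0,0,0,-8.5,0.044],[0,0,0,0,0,-8.5,0.044],[0,0,0,0,0,-8.5,0.044],[0,0,0,0,0,-8.5,0.044],[0,0,0,0,0,-8.5,0.044],[0,0,0,0,0,-3.1,0.044],[-0.003,-0.02,0,0,0,0,0.044],[-0.006,-0.04,0,0,0,0,0.044],[-0.006,-0.04,0,0,0,0,0.044],[-0.006,-0.04,0,0,0,0,0.044]]' >/dev/null
python3 -m pendant '[[-0.006,-0.04,0,0,0,0,0.044],[-0.006,-0.04,0,0,0,0,0.044],[-0.006,-0.04,0,0,0,0,0.044],[-0.006,-0.04,0,0,0,0,0.044],[-0.006,-0.04,0,0,0,0,0.044],[-0.006,-0.04,0,0,0,0,0.044],[-0.006,-0.04,0,0,0,0,0.044],[-0.006,-0.04,0,0,0,0,0.044],[-0.006,-0.04,0,0,0,0,0.044],[-0.004,-0.03,0,0,0,0,0.044],[0,0,0,0,0,0,0.044],[0,0,0,0,0,0,0.044]]' >/dev/null
python3 -c "
from h import *
im,c=snap('wrist','w6')
r=seg('w6',(240,150,400,340),(15,110,70),(30,255,255),375,'rib')
goto(543.4,392,390,68.35)"
```

```text
rib [547.6 388.5] [45.4 83.9] 67.5
t 17.45 pos [540.6 391.1 381.3] yaw -111.7 w 47.1 gf 61.8 F [-0.4  0.5  0.3] j6 0.32
shift(now) [ 2.3 -1.9 -8.7] turn [ 0.11  0.05 -0.02] shift(after turn) [ 2.3 -1.9 -8.7]
```

View pics/w6.png

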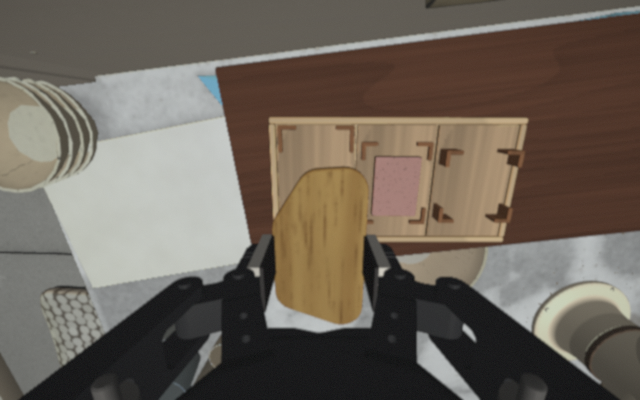

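The rib is held level at (320,245) over the left board, and the tile sits inside its stops at (397,186). Lowering now.

```bash
python3 -c "
from h import *
r=seg('w6',(240,150,400,340),(15,110,70),(30,255,255),365,'rib')"
python3 -m pendant '[[0.0015,-0.002,0.03,0,0,0,0.044],[0,0,0.04,0,0,0,0.044],[0,0,0.03,0,0,0,0.044],[0,0,0.02,0,0,0,0.044],[0,0,0.01,0,0,0,0.044],[0,0,0,0,0,0,0.044],[0,0,0,0,0,0,0.044]]'; python3 -c "
from h import *
goto(543.4,392,243.5,68.35)"
```

```text
rib [542.7 390.4] [49.1 90.7] 67.5
clock: 18.15
position: [543.5, 392.5, 254.0]
ee_rot: [0.982, -0.188, 0.001, -0.001]
contact_force: [0.3, -0.3, -0.0]
gripper_width: 46.9
grasp_force: 61.8
t 18.15 pos [543.5 392.5 254. ] yaw -111.7 w 46.9 gf 61.8 F [ 0.3 -0.3 -0. ] j6 0.33
shift(now) [ 0.1  0.5 10.5] turn [-0.12 -0.08 -0.04] shift(after turn) [ 0.1  0.5 10.5]
```

```bash
python3 -m pendant '[[-0.001,0.0005,0.004,0,0,0,0.044],[-0.001,0,0.003,0,0,0,0.044],[0,0,0,0,0,0,0.044],[0,0,0,0,0,0,0.044]]'; python3 -m pendant '[[0,0,0.001,0,0,0,0.044],[0,0,0.001,0,0,0,0.044],[0,0,0,0,0,0,0.044]]'
```

```text
clock: 18.55
position: [540.9, 393.0, 245.5]
ee_rot: [0.982, -0.188, 0.0, -0.0]
contact_force: [-0.7, 0.1, -0.6]
gripper_width: 47.3
grasp_force: 61.8
clock: 18.85
position: [541.0, 393.1, 243.9]
ee_rot: [0.982, -0.188, 0.0, -0.0]
contact_force: [-0.5, 0.8, 2.6]
gripper_width: 46.5
grasp_force: 62.0
```

```bash
python3 -m pendant '[[0,0,0,0,0,0,0.052],[0,0,0,0,0,0,0.056],[0,0,0,0,0,0,0.058],[0,0,0,0,0,0,0.058],[0,0,-0.01,0,0,0,0.058],[0,0,-0.03,0,0,0,0.058],[0,0,-0.04,0,0,0,0.058],[0,0,-0.04,0,0,0,0.07],[0,0,-0.03,0,0,0,0.085],[0,0,0,0,0,0,0.085],[0,0,0,0,0,0,0.085]]'
python3 -c "
from h import *
im,c=snap('wrist','w7')
seg('w7',(240,100,400,240),(16,120,80),(30,255,255),227,'rib')
seg('w7',(340,100,460,240),(0,50,80),(9,160,255),227,'tile')
goto(444,-225,390,-38.8+90)"
```

```text
clock: 19.95
position: [540.8, 393.0, 394.5]
ee_rot: [0.982, -0.188, 0.0, -0.001]
contact_force: [1.2, 0.5, -0.6]
gripper_width: 85.2
grasp_force: 0.0
rib [541.6 392.5] [48.2 90.3] 68.0
tile [512.9 318.7] [45.5 61.1] 68.1
t 20.0 pos [540.5 392.8 392.9] yaw -111.7 w 85.1 gf 0.0 F [ 0.8  0.5 -0.1] j6 0.32
shift(now) [138.5 609.8   3.1] turn [ 0.04  0.04 17.13] shift(after turn) [311.9 542.    2.9]
```

View pics/w7.png

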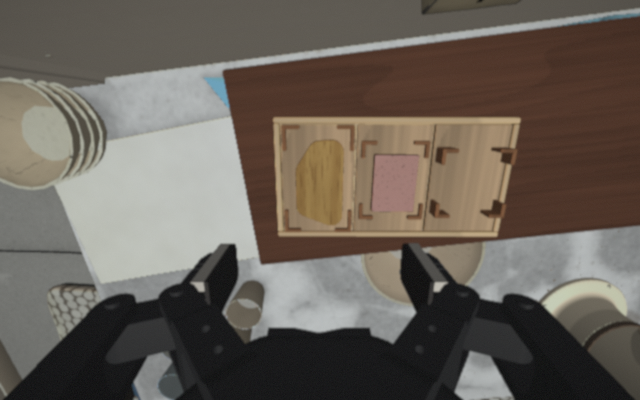

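Rib and tile both sit in their pockets, at (320,182) and (396,183). Bottle next, keeping the tool's yaw because the bottle is round.

```bash
python3 -m pendant '[[0.005,0.02,0,0,0,0,0.085],[0.009,0.04,0,0,0,0,0.085],[0.009,0.04,0,0,0,0,0.085],[0.009,0.04,0,0,0,0,0.085],[0.009,0.04,0,0,0,0,0.085],[0.009,0.04,0,0,0,0,0.085],[0.009,0.04,0,0,0,0,0.085],[0.009,0.04,0,0,0,0,0.085],[0.009,0.04,0,0,0,0,0.085],[0.009,0.04,0,0,0,0,0.085],[0.009,0.04,0,0,0,0,0.085],[0.009,0.04,0,0,0,0,0.085]]' >/dev/null
python3 -m pendant '[[0.009,0.04,0,0,0,0,0.085],[0.009,0.04,0,0,0,0,0.085],[0.009,0.04,0,0,0,0,0.085],[0.005,0.02,0,0,0,0,0.085],[0.002,0.01,0,0,0,0,0.085],[0,0,0,0,0,0,0.085],[0,0,0,0,0,0,0.085]]' >/dev/null
python3 -c "
from h import *
im,c=snap('wrist','w8')
goto(444,-225,290,68.3)
print(w2pix(c,[444,-225,278]))
seg('w8',(230,80,400,240),(0,0,150),(179,60,255),278,'cap')
seg('w5',(265,45,330,110),(0,0,150),(179,60,255),278,'cap5')"
```

```text
t 21.95 pos [ 444. -224.  393.] yaw -111.6 w 84.8 gf 0.0 F [-0.2 -0.  -0.4] j6 1.33
shift(now) [  0.5   0.9 103. ] turn [-0.01  0.04  0.09] shift(after turn) [  0.4   0.9 103. ]
[[318.88763164 199.23529408]]
cap [ 447.1 -229.1] [33.3 34.5] 68.4
cap5 [ 445.7 -228.3] [33.7 33.2] 48.7
```

View pics/w8.png

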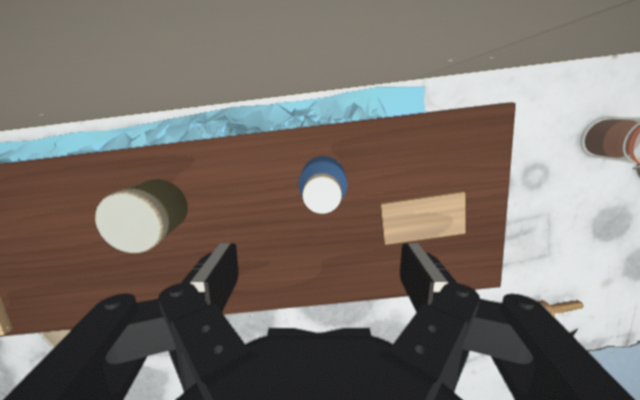

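The bottle cap is at (322,193), between the fingers. The slat is at (424,218) and the jar at (132,220), both clear of the path. Descending.

```bash
python3 -m pendant '[[0.003,0.0025,0.02,0,0,0,0.08],[0,0,0.03,0,0,0,0.075],[0,0,0.03,0,0,0,0.072],[0,0,0.025,0,0,0,0.072],[0,0,0.02,0,0,0,0.072],[0,0,0.01,0,0,0,0.07],[0,0,0.005,0,0,0,0.07],[0,0,0,0,0,0,0.07],[0,0,0,0,0,0,0.07]]'; python3 -m pendant '[[0,0,0.004,0,0,0,0.066],[0,0,0.003,0,0,0,0.062],[0,0,0.001,0,0,0,0.058],[0,0,0,0,0,0,0.056],[0,0,0,0,0,0,0.056]]'
```

```text
clock: 22.85
position: [446.4, -228.3, 254.4]
ee_rot: [0.982, -0.188, 0.001, 0.0]
contact_force: [0.4, 0.1, 0.1]
gripper_width: 70.2
grasp_force: 0.0
clock: 23.35
position: [445.8, -228.4, 245.4]
ee_rot: [0.982, -0.188, 0.0, 0.0]
contact_force: [0.6, -1.1, -0.2]
gripper_width: 55.8
grasp_force: 0.0
```

```bash
python3 -m pendant '[[0,0,0.001,0,0,0,0.052],[0,0,0.001,0,0,0,0.05],[0,0,0,0,0,0,0.048],[0,0,0,0,0,0,0.045],[0,0,0,0,0,0,0.043],[0,0,0,0,0,0,0.043],[0,0,0,0,0,0,0.043]]'; python3 -m pendant '[[0,0,-0.01,0,0,0,0.043],[0,0,-0.02,0,0,0,0.043],[0,0,-0.04,0,0,0,0.043],[0,0,-0.04,0,0,0,0.043],[0,0,-0.01,0,0,0,0.043],[0,0,0,0,0,0,0.043],[0,0,0,0,0,0,0.043]]'; python3 -c "
from h import *
im,c=snap('wrist','w9')
r=seg('w9',(240,130,400,330),(0,0,150),(179,60,255),278+119,'cap')
goto(484.3,243.3,360,68.35)"
```

```text
clock: 24.05
position: [445.8, -228.5, 243.7]
ee_rot: [0.982, -0.188, 0.0, 0.0]
contact_force: [-1.7, -1.7, 3.3]
gripper_width: 46.4
grasp_force: 61.1
clock: 24.75
position: [445.2, -227.8, 361.9]
ee_rot: [0.982, -0.188, -0.001, -0.001]
contact_force: [-0.9, -0.0, -0.9]
gripper_width: 46.5
grasp_force: 61.6
cap [ 453.2 -232. ] [35.8 22.3] 68.4
t 24.8 pos [ 445.  -227.9  361.4] yaw -111.7 w 46.2 gf 61.6 F [ 0.2 -1.1 -1.2] j6 1.34
shift(now) [-137.5 -452.4    2. ] turn [-0.01  0.22 -0.03] shift(after turn) [-137.3 -452.4    1.4]
```

```bash
python3 -m pendant '[[-0.006,-0.02,0,0,0,0,0.043],[-0.0115,-0.038,0,0,0,0,0.043],[-0.0115,-0.038,0,0,0,0,0.043],[-0.0115,-0.038,0,0,0,0,0.043],[-0.0115,-0.038,0,0,0,0,0.043],[-0.0115,-0.038,0,0,0,0,0.043],[-0.0115,-0.038,0,0,0,0,0.043],[-0.0115,-0.038,0,0,0,0,0.043],[-0.0115,-0.038,0,0,0,0,0.043],[-0.0115,-0.038,0,0,0,0,0.043],[-0.0115,-0.038,0,0,0,0,0.043],[-0.0115,-0.038,0,0,0,0,0.043]]' >/dev/null
python3 -m pendant '[[-0.003,-0.01,0,0,0,0,0.043],[-0.001,-0.004,0,0,0,0,0.043],[0,0,0,0,0,0,0.043],[0,0,0,0,0,0,0.043]]' >/dev/null
python3 -c "
from h import *
im,c=snap('wrist','w10')
goto(484.3,243.3,254.5,68.35)"
```

```text
t 26.45 pos [485.7 240.9 363.4] yaw -111.7 w 46.0 gf 61.7 F [-0.3  0.1 -0.1] j6 0.43
shift(now) [ -2.2  -1.7 108.9] turn [ 0.02  0.   -0.1 ] shift(after turn) [ -2.2  -1.7 108.9]
```

View pics/w10.png

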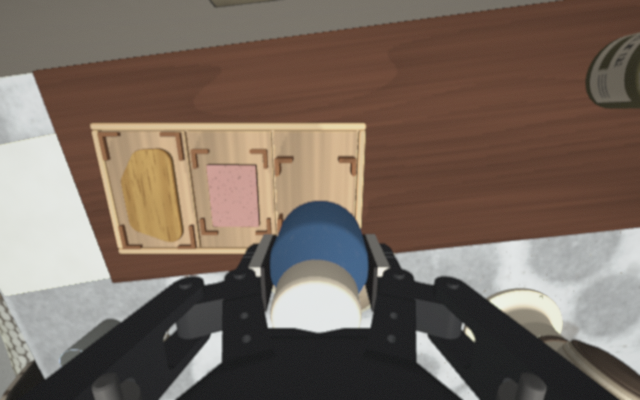

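The bottle is held upright at (320,260) over the right board, with rib and tile in place. Lowering.

```bash
python3 -m pendant '[[-0.002,-0.0015,0.02,0,0,0,0.043],[0,0,0.03,0,0,0,0.043],[0,0,0.025,0,0,0,0.043],[0,0,0.015,0,0,0,0.043],[0,0,0.008,0,0,0,0.043],[0,0,0.004,0,0,0,0.043],[0,0,0,0,0,0,0.043],[0,0,0,0,0,0,0.043]]'; python3 -m pendant '[[0,0,0.001,0,0,0,0.043],[0,0,0.001,0,0,0,0.043],[0,0,0,0,0,0,0.043],[0,0,0,0,0,0,0.043]]'
```

```text
clock: 27.25
position: [484.9, 244.4, 262.4]
ee_rot: [0.982, -0.188, 0.001, -0.001]
contact_force: [0.5, 0.3, -0.7]
gripper_width: 46.0
grasp_force: 61.7
clock: 27.65
position: [484.5, 244.3, 259.4]
ee_rot: [0.982, -0.188, 0.0, -0.0]
contact_force: [-0.2, -0.3, -1.0]
gripper_width: 46.0
grasp_force: 61.7
```

Another 4.5 mm to go.

```bash
python3 -m pendant '[[0,0.001,0.002,0,0,0,0.043],[0,0,0.0015,0,0,0,0.043],[0,0,0,0,0,0,0.043]]'; python3 -m pendant '[[0,0,0.001,0,0,0,0.043],[0,0,0,0,0,0,0.043]]'
```

```text
clock: 27.95
position: [483.9, 243.2, 255.4]
ee_rot: [0.982, -0.188, -0.0, 0.0]
contact_force: [-0.2, 0.5, -0.4]
gripper_width: 46.0
grasp_force: 61.7
clock: 28.15
position: [484.1, 243.3, 254.8]
ee_rot: [0.982, -0.188, 0.0, 0.0]
contact_force: [-0.4, 0.1, -0.9]
gripper_width: 46.1
grasp_force: 61.7
```

```bash
python3 -m pendant '[[0,0,0.0005,0,0,0,0.043],[0,0,0,0,0,0,0.043]]'; python3 -m pendant '[[0,0,0,0,0,0,0.048],[0,0,0,0,0,0,0.052],[0,0,0,0,0,0,0.056],[0,0,0,0,0,0,0.06],[0,0,0,0,0,0,0.06],[0,0,-0.01,0,0,0,0.06],[0,0,-0.03,0,0,0,0.06],[0,0,-0.04,0,0,0,0.06],[0,0,-0.04,0,0,0,0.06],[0,0,-0.03,0,0,0,0.06],[0,0,0,0,0,0,0.06],[0,0,0,0,0,0,0.06]]';  python3 -c "
from h import *
im,c=snap('wrist','w11')
r=seg('w11',(240,100,400,330),(0,0,150),(179,60,255),289,'cap')
im,c=snap('top','t2')
seg('t2',(195,140,300,230),(0,0,170),(179,60,255),289,'cap top')
goto(484.3,243.3,254.5,68.35)"
```

```text
clock: 28.35
position: [484.2, 243.3, 254.8]
ee_rot: [0.982, -0.188, 0.0, -0.0]
contact_force: [-1.2, -0.5, 2.4]
gripper_width: 46.8
grasp_force: 61.9
clock: 29.55
position: [484.0, 243.4, 405.3]
ee_rot: [0.982, -0.188, 0.0, -0.001]
contact_force: [0.0, 0.0, -0.9]
gripper_width: 59.8
grasp_force: 0.0
cap [402.5 275.4] [134.4 102.7] 68.5
cap top [408.7 330.5] [80.3 33.6] 89.4
t 29.65 pos [483.7 243.1 403.3] yaw -111.7 w 59.9 gf 0.0 F [ 0.5  0.3 -0.1] j6 0.43
shift(now) [  0.7  -0.6 148.8] turn [ 0.09  0.08 -0.02] shift(after turn) [  0.5  -0.4 148.8]
```

View pics/w11.png

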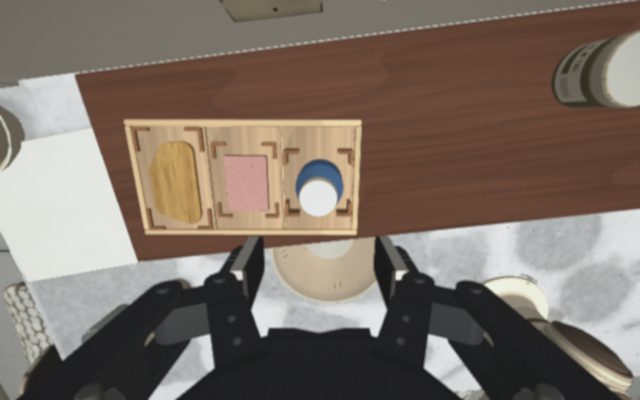

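The bottle stands upright between the tall stops, with its cap at (318,196). Rib and tile are in their pockets. One numeric check, then I'll hand in.

```bash
python3 -c "
from h import *
seg('w11',(290,160,345,222),(0,0,150),(179,60,255),289,'cap')
seg('w11',(145,130,207,230),(16,120,80),(30,255,255),227,'rib')
seg('w11',(212,130,280,225),(0,50,80),(9,160,255),227,'tile')
from bench import arm
print(arm.job_done())"
```

```text
cap [484.8 242.8] [35.6 34.8] 46.7
rib [541.2 391. ] [50.3 90.3] 68.4
tile [512.6 317.3] [45.5 60.1] 68.0
the job is handed in; nothing more can be done
None
```

The kit is packed and handed in: rib, tile and bottle each measured within about 3 mm of their board centres, placed in the required order in about 30 s of the 93 s allowed, and the jar and slat were left alone. The hand-in call gave no verdict.

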